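Size a spacer ring on the taper gauge and sort it

ROBOT

A 6-joint arm with a two-finger parallel gripper is mounted at the origin on the work surface. World frame = base frame: x ahead of the robot, y to its left, z up, the work surface at z = 0. Lengths are in m, angles in rad, forces in N, time in s.
With the tool pointing down it reaches from about 0.35 to 0.775 m from the base axis. Payload 7.3 kg.
Tool frame: the origin (TCP) lies on the centre line of the jaws, within the pads' length; the fingertips stand 17 mm ahead of it and the grasp point (between the pads) lies 2 mm behind it (robot.tcp_to_tips is the distance from the TCP to the fingertips, in m); z points along the fingers, y is the line along which they close (so a half turn about z gives the same grasp; the last joint's range is limited). The gripper opens to 92 mm and grips with 3 to 60 N. Pads are 19 mm wide; open, the fingers measure 130 mm over their backs; the gripper's body (75 mm by 190 mm) begins 47 mm behind the grasp point.
Start: joints at [1.063, 0.342, 1.524, -0, 1.275, -0.146], TCP at [0.186, 0.491, 0.244] pointing down, gripper open.
Joint ranges: [-2.53, 2.53], [-0.77, 2.02], [0.04, 2.7], [-1, 4.14], [0.28, 2.66], [-3.11, 3.11]. Speed limits (rad/s): [2.57, 2.57, 3.14, 3.14, 3.14, 3.14].

INTERFACE

Orientations are given as [roll, pitch, yaw] about the fixed x, y, z axes, in that order (R = Rz(yaw) Ry(pitch) Rx(roll)).
In Python, from cell import robot gives the robot as it stands. The module is installed in compiled form; this text tells all that it offers.
- The arm moves only by the tool carry_out, never from a script. Its argument "commands" is a list of rows, each a list of 3 entries, a list of its own where there are three numbers: the shift along the tool's x, y, z in m, then the turn about the tool's z in rad, then the opening, from 0 (shut) to 1 (fully open). In form: [[[dx, dy, dz], yaw, claw], ...]. A call has 1 to 20 rows; each row shifts and turns the commanded pose from where the row before left it, along the tool's axes as they then stand; what a row does not reach is not made up. A row lasts 1/8 s, in which the tool goes at most 62.5 mm and 10.7 degrees, less where a joint would pass 70% of its speed; a pose out of reach is approached as far as the arm can. A call is refused whole if a number of a shift passes 0.0625 or a number of a turn 0.188, either way. A call with a gripper value outside its range is refused whole. The fingers move at their own pace and stop on an object; "newtons" is the grip in N (left out, the last holds). Time passes only in rows, so rows that do not move let the fingers close. It gives the time, the measured TCP pose, the force, the opening and the grip force at its end, in the units of the state.
- robot.observe(): the state, without advancing time (a new reading comes with each control period).
- robot.read_camera(name): name is "scene" or "top" or "wrist"; returns a dict with "pixels" (400x640x3 uint8, red, green, blue), "fx", "fy", "cx", "cy" (pixels), "view" (4x4, takes a point from world to camera coordinates); the wrist camera has in their place "T_tool_cam" (4x4, takes a point from camera to tool coordinates, whose origin is the TCP and whose axes are the flange's). Camera axes: x right, y up, looking along -z (the intrinsics and any distortion apply to the point x, -y, -z); pixel columns grow to the right and rows downward; lengths in m; the calibration is good to about 2 mm. A picture is of the moment at which its call begins: read the wrist's pose just before it. There is no depth.
- robot.hand_in(): hands the job in; it is judged then, once.
Trained networks look in a picture, given as the dict that the camera call returned (one of the last four; its "shot" number tells which), for a name from the list of things; names that differ only in an ending like _2 or _b are one class to them, and where a whole thing is asked for, a point or a joint stands for the part that bears it (a point fixed in the world has none). Each returns a list of dicts, best first, with "p" (0 to 1); they miss things now and then, are a little off and sometimes report something else, mostly with a low value. They report only what shows in the picture. A call takes as long as a camera call. They do not tell look-alikes from the thing itself.
- robot.find_in(picture, name): "at" ([column, row] in pixels, amid what is visible of it).
- robot.tip_of(picture, name): "at" ([column, row] in pixels: a listed point, or the origin of a listed thing).
The state is a dict: "time": time; "qpos": joint angles; "qvel": joint speeds; "joint_efforts": joint torques, N m; "tool_pos": TCP position; "tool_rot": TCP orientation; "contact_force": force on the tool from outside, world axes, zero at the start; "torque": the same for the moment, N m; "opening": finger opening in m; "grip_force": force on a finger pad.
Only numpy, scipy, OpenCV 4.12 (cv2) and the standard library are available. Lean on these libraries where they do the work, as an engineer would, in place of code of your own. Each camera call takes 0.05 s, during which the arm holds its last target. There are 200 camera calls.

TASK

Push the aluminium ring that hangs on the nose of the taper gauge squarely along the mandrel, towards the post, until it wedges and stops, and let go of it there so that it shows its size by the colour band that the edge of its post-side face rests on. Then take it off the gauge and set it at rest in the bin of that colour. Leave the two rings on the hold pegs, the bottle and the riveter as they are.

Things in the scene. Friction and masses are not known exactly. Their poses are not given: they have to be found in the camera images.
- gauge: taper bore gauge, bolted to the bench: grey post (30 x 44 mm, 117 mm high) on a base plate (12 mm thick, x -90 to +60 mm, y +-60 mm) carries a level round steel mandrel, axis 95 mm above the bench. Origin: on the bench under the post's middle; z up; x along the mandrel from nose to post. The mandrel runs from its tip at x -220 mm to the post's face at x -15 mm
- nose (a point): centre of the mandrel's nose tip, on its axis, 95 mm above the bench; x towards the post, z up. From the tip: plain nose, 16 mm in diameter, for 45 mm; then the taper, growing evenly from 16 mm diameter (45 mm from the tip) to 36 mm (195 mm from the tip), then 10 mm plain to the post. A ring hangs loose on the nose
- band_yellow (a point): point on the mandrel's axis at the middle of its yellow band: 90 mm from the nose tip, diameter 22 mm; the band reaches 15 mm either way (20 to 24 mm diameter). A ring pushed squarely with some 8 to 12 N wedges with its post-side face within a few mm of the middle of a band, where the diameter equals its bore
- band_red (a point): middle of the red band, on the axis: 120 mm from the nose tip, diameter 26 mm; the band reaches 15 mm either way (24 to 28 mm diameter). A ring pushed on one side only cants and jams too early. Once wedged it stays by friction
- band_green (a point): middle of the green band, on the axis: 150 mm from the nose tip, diameter 30 mm; the band reaches 15 mm either way (28 to 32 mm diameter). A wedged ring comes free with a pull back towards the nose of about the force that pushed it
- peg_1 (a point): middle of a plain hold peg, 16 mm in diameter, 55 mm long, on the other side of the post, parallel to the mandrel and as high; a ring hangs on it. The pegs stand 88 mm apart on a cross bar 130 mm wide, its top 110 mm above the bench
- peg_2 (a point): middle of the other hold peg, alike
- ring_a_centre (a point): one of three aluminium spacer rings, alike outside: 64 mm in diameter, 14 mm thick, about 100 g, bored through 22, 26 or 30 mm (one of each; which name has which is not told). Point: the ring's centre; x is the ring's axis, level as it hangs. One ring hangs on the mandrel's nose, two on the hold pegs; which is where varies
- ring_b_centre (a point): one of three aluminium spacer rings, alike outside: 64 mm in diameter, 14 mm thick, about 100 g, bored through 22, 26 or 30 mm (one of each; which name has which is not told). Point: the ring's centre; x is the ring's axis, level as it hangs. One ring hangs on the mandrel's nose, two on the hold pegs; which is where varies
- ring_c_centre (a point): one of three aluminium spacer rings, alike outside: 64 mm in diameter, 14 mm thick, about 100 g, bored through 22, 26 or 30 mm (one of each; which name has which is not told). Point: the ring's centre; x is the ring's axis, level as it hangs. One ring hangs on the mandrel's nose, two on the hold pegs; which is where varies
- bin_yellow: open square yellow plastic bin, fixed: 108 x 108 mm outside, walls 4 mm thick, rim 38 mm above its underside, inner floor 4 mm above it; on a 3 mm steel plate. Origin: centre of its underside. The bins stand in a row, 122 mm apart; their order varies
- bin_red: open square red plastic bin, fixed: 108 x 108 mm outside, walls 4 mm thick, rim 38 mm above its underside, inner floor 4 mm above it; on a 3 mm steel plate. Origin: centre of its underside. The bins stand in a row, 122 mm apart; their order varies
- bin_green: open square green plastic bin, fixed: 108 x 108 mm outside, walls 4 mm thick, rim 38 mm above its underside, inner floor 4 mm above it; on a 3 mm steel plate. Origin: centre of its underside. The bins stand in a row, 122 mm apart; their order varies
- bottle: green glass bottle, capped tight, 62 mm in diameter, 165 mm high, standing loose on the bench some 150 mm beside the post, on the side away from the robot. Origin: centre of its underside, z up
- riveter: chrome hand riveter with two red grips, lying loose on the bench, about 275 mm long, 55 mm wide, 24 mm high. Origin: on the bench under its middle; x points to its nose
Things that resemble listed ones, but are neither listed nor needed, are in the scene too. Leave any black or purple look-alike of the part that bears ring_b_centre alone.

How it is judged:
By the outcome, as a careful person would: the job done as asked, in the order asked, and still so for the second after the job is handed in, with the robot touching nothing.
It also fails if it takes over 56 s, if anything falls off the work surface, if the arm or the gripper's body presses on something with over 40 N, if the wrist force passes 120 N, or if a joint passes its speed limit or range.

## Working session

There is one attempt and no reset: what is moved stays moved. The work goes in short steps, Python scripts to look and compute and a tool call to move; the robot and the scene stay as the last step left them, time stands still between calls to the robot, and variables do not carry over. Pictures are saved under pics/ and viewed, at most 10 in all, crops included, and the job is handed in when it is done.

Besides the shell and the picture viewer there is one more tool, called after "Emit:" in YAML: its name, and indented under it one key for each argument. carry_out: Moves the arm, as the interface text tells. Its arguments: {"type":"object","properties":{"commands":{"type":"array"},"newtons":{"type":"number"}},"required":["commands"]}

```bash
mkdir -p pics; cat > h.py <<'E'
import numpy as np, cv2
from cell import robot
def save(p,f): cv2.imwrite(f,cv2.cvtColor(np.asarray(p['pixels']),cv2.COLOR_RGB2BGR))
def ray(p,uv,T=None):
    d=np.array([(uv[0]-p['cx'])/p['fx'],-(uv[1]-p['cy'])/p['fy'],-1.])
    V=np.linalg.inv(np.array(p['view'])) if T is None else T
    return V[:3,3],V[:3,:3]@d
def onz(p,uv,z,T=None):
    o,d=ray(p,uv,T); return o+d*(z-o[2])/d[2]
def tri(rs):
    A=np.zeros((3,3));b=np.zeros(3)
    for o,d in rs:
        d=d/np.linalg.norm(d);M=np.eye(3)-np.outer(d,d);A+=M;b+=M@o
    return np.linalg.solve(A,b)
def proj(p,X):
    V=np.array(p['view']);c=V[:3,:3]@X+V[:3,3]
    return [p['cx']+p['fx']*c[0]/-c[2],p['cy']-p['fy']*c[1]/-c[2]]
E
python3 - <<'E'
from h import *
np.set_printoptions(precision=3,suppress=True)
s=robot.observe();print(s['tool_pos'],s['tool_rot'],s['opening'])
P={n:robot.read_camera(n) for n in('scene','top')}
for n in P: save(P[n],f'pics/{n}0.png'); print(n,[k for k in P[n]],np.linalg.inv(np.array(P[n]['view']))[:3,3],P[n]['fx'])
Z=dict(gauge=0,nose=.095,band_yellow=.095,band_red=.095,band_green=.095,peg_1=.095,ring_a_centre=.095,bin_yellow=.003,bin_red=.003,bin_green=.003,bottle=0,riveter=0)
for k in Z:
  for n in P:
    for r in robot.tip_of(P[n],k)[:5]:
      if r['p']>.15: print(k,n,np.round(r['at']),round(r['p'],2),onz(P[n],r['at'],Z[k]))
E
```

```text
[0.186 0.491 0.243] [-3.14 -0.    2.78] 0.09201535997081117
scene ['pixels', 'fx', 'fy', 'cx', 'cy', 'view', 'shot'] [ 1.006 -0.424  1.045] 448.4103257482434
top ['pixels', 'fx', 'fy', 'cx', 'cy', 'view', 'shot'] [0.554 0.039 1.066] 405.2876835519862
gauge scene [368. 141.] 0.66 [0.582 0.316 0.   ]
gauge top [217. 212.] 0.69 [0.587 0.299 0.   ]
nose scene [348. 181.] 0.83 [0.656 0.11  0.095]
nose top [292. 185.] 0.65 [0.652 0.099 0.095]
nose top [246. 196.] 0.4 [0.623 0.208 0.095]
band_yellow scene [357. 156.] 0.67 [0.629 0.186 0.095]
band_yellow scene [422. 157.] 0.66 [0.761 0.292 0.095]
band_yellow top [259. 193.] 0.77 [0.632 0.178 0.095]
band_yellow top [177. 203.] 0.57 [0.601 0.373 0.095]
band_red scene [359. 149.] 0.86 [0.619 0.209 0.095]
band_red scene [362. 103.] 0.26 [0.524 0.348 0.095]
band_red scene [364. 144.] 0.25 [0.619 0.23  0.095]
band_red top [245. 199.] 0.78 [0.616 0.211 0.095]
band_red top [294. 185.] 0.19 [0.652 0.095 0.095]
band_green scene [363. 145.] 0.75 [0.618 0.229 0.095]
band_green top [259. 196.] 0.64 [0.625 0.178 0.095]
band_green top [232. 203.] 0.61 [0.6
[... 908 characters left out ...]
ne [391. 114.] 0.36 [0.576 0.443 0.003]
bin_green top [460. 265.] 0.92 [ 0.465 -0.339  0.003]
bin_green top [284. 187.] 0.37 [0.655 0.126 0.003]
bottle scene [422. 157.] 0.95 [0.738 0.365 0.   ]
bottle scene [219. 266.] 0.65 [ 0.528 -0.245  0.   ]
bottle scene [360. 103.] 0.6 [0.472 0.422 0.   ]
bottle top [192. 157.] 0.74 [0.73  0.372 0.   ]
bottle top [379. 217.] 0.67 [ 0.584 -0.127  0.   ]
bottle top [248. 199.] 0.28 [0.621 0.221 0.   ]
bottle top [285. 191.] 0.16 [0.646 0.122 0.   ]
riveter scene [348. 264.] 0.78 [ 0.776 -0.035  0.   ]
riveter scene [168. 283.] 0.68 [ 0.463 -0.356  0.   ]
riveter top [341. 148.] 0.75 [ 0.766 -0.023  0.   ]
riveter top [292. 186.] 0.69 [0.66  0.105 0.   ]
```

View pics/scene0.png

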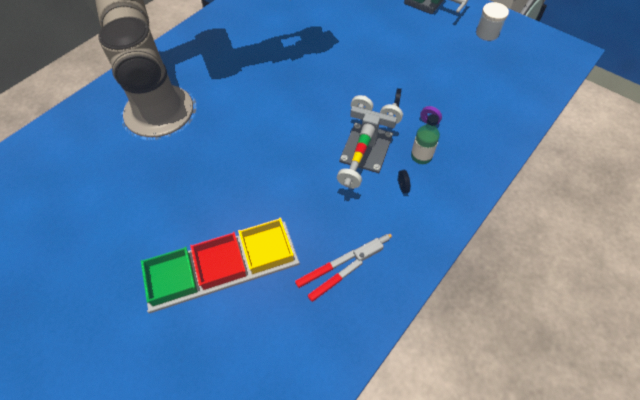

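View pics/top0.png

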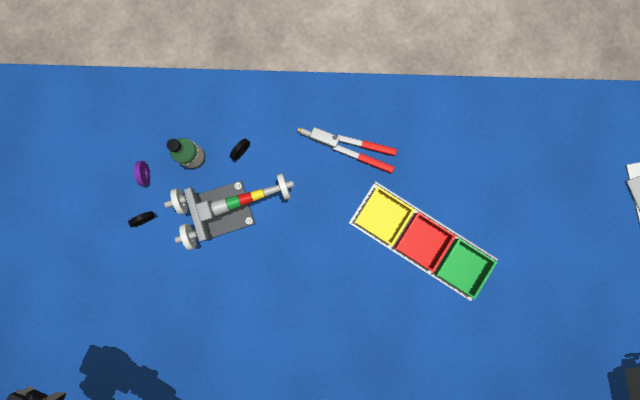

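The scene shows the aluminium ring on the mandrel nose at scene (348,179) and top (284,187). Two more silver rings are on the pegs at top (177,201) and (187,237). The black and purple look-alikes lie loose at top (240,149), (142,219) and (143,173). Only the silver ring at top (284,187) sits on the mandrel nose, so it is the one to move. I'll go above it and confirm with the wrist camera.

Emit:
carry_out:
  commands:
    - [[-0.0557, -0.0175, 0], 0, 1]
    - [[-0.0557, -0.0175, 0], 0, 1]
    - [[-0.0557, -0.0175, 0], 0, 1]
    - [[-0.0557, -0.0175, 0], 0, 1]
    - [[-0.0557, -0.0175, 0], 0, 1]
    - [[-0.0557, -0.0175, 0], 0, 1]
    - [[-0.0557, -0.0175, 0], 0, 1]
    - [[-0.0557, -0.0175, 0], 0, 1]
    - [[-0.0557, -0.0175, 0], 0, 1]
    - [[-0.0557, -0.0175, 0], 0, 1]
    - [[0, 0, 0], 0.176, 1]
    - [[0, 0, 0], 0.176, 1]
    - [[0, 0, 0], 0.176, 1]
    - [[0, 0, 0], 0.176, 1]
    - [[0, 0, 0], 0.176, 1]
    - [[0, 0, 0], 0, 1]

```text
time: 3.3
tool_pos: [0.6448, 0.1302, 0.2436]
tool_rot: [-3.141, -0.0, 1.901]
contact_force: [0.1, -0.1, 0.0]
opening: 0.092
grip_force: 0.0
```

```bash
cat >> h.py <<'E'
from scipy.spatial.transform import Rotation as Ro
def wrist():
    s=robot.observe();p=robot.read_camera('wrist')
    T=np.eye(4);T[:3,:3]=Ro.from_euler('xyz',s['tool_rot']).as_matrix();T[:3,3]=s['tool_pos']
    return s,p,T@np.array(p['T_tool_cam'])
E
python3 - <<'E'
from h import *
np.set_printoptions(precision=4,suppress=True)
s,p,T=wrist();save(p,'pics/w1.png');print(s['time'],s['tool_pos'],s['tool_rot'],s['qpos'],s['contact_force'])
print(T,p['fx'],p['cx'],p['cy'])
for k in ('gauge','nose','band_yellow','band_red','band_green','ring_a_centre'):
  for r in robot.tip_of(p,k)[:3]:
    if r['p']>.15: print(k,np.round(r['at']),round(r['p'],2),onz(p,r['at'],.095 if k!='gauge' else 0,T))
E
```

```text
3.3 [0.6448 0.1302 0.2436] [-3.1415 -0.0001  1.9014] [ 0.0828  0.5947  1.112   0.0001  1.435  -0.2478] [ 0.1055 -0.0978  0.0124]
[[ 0.9459 -0.3112 -0.0916  0.6198]
 [ 0.3244  0.9068  0.2692  0.2029]
 [-0.0007 -0.2844  0.9587  0.3848]
 [ 0.      0.      0.      1.    ]] 286.345026491041 313.73471468851307 196.90070792816303
gauge [319.  17.] 0.84 [0.5908 0.3071 0.    ]
nose [315. 220.] 0.95 [0.6574 0.0973 0.095 ]
band_yellow [316. 144.] 0.6 [0.6312 0.1743 0.095 ]
band_red [314. 106.] 0.93 [0.6184 0.2082 0.095 ]
band_green [318.  68.] 0.79 [0.6107 0.2412 0.095 ]
```

View pics/w1.png

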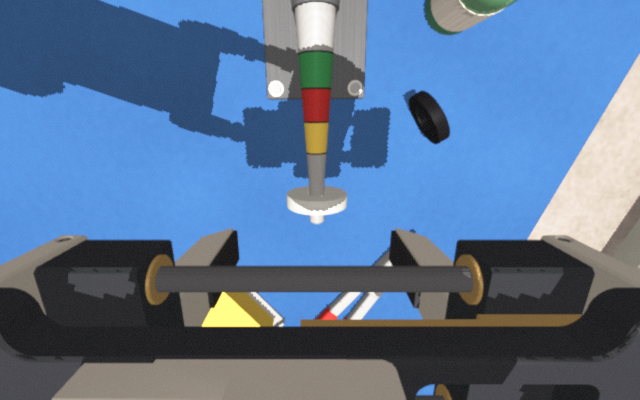

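The wrist picture shows the silver ring at (317,200), hung on the nose with its tip at (317,220). The bands run up column ~316: yellow 137, red 105, green 70. The black ring at (428,117) lies on the bench and isn't wanted. Next I'll fit the mandrel axis and enlarge a crop to confirm.

```bash
python3 - <<'E'
from h import *
np.set_printoptions(precision=4,suppress=True)
s,p,T=wrist();I=np.asarray(p['pixels']);H=cv2.cvtColor(I,cv2.COLOR_RGB2HSV).astype(int)
cv2.imwrite('pics/c1.png',cv2.resize(cv2.cvtColor(I[120:240,240:400],cv2.COLOR_RGB2BGR),None,fx=5,fy=5,interpolation=cv2.INTER_CUBIC))
fg=~((H[...,0]>95)&(H[...,0]<130)&(H[...,1]>110))
X=[]
for r in list(range(56,148,4))+list(range(156,188,4))+[216,218,220,221,222,223,224,225]:
    c=np.where(fg[r,290:345])[0]+290
    if len(c)==0: print(r,'none');continue
    q=onz(p,[(c[0]+c[-1])/2+.0,r],.095,T); print(r,c[0],c[-1],q)
    if r<190 and c[-1]-c[0]<45:X.append(q)
X=np.array(X);v=cv2.fitLine(X[:,:2].astype(np.float32),cv2.DIST_HUBER,0,.01,.01).ravel();print(v,np.arctan2(v[1],v[0]))
E
```

```text
56 290 344 [0.6065 0.2505 0.095 ]
60 290 344 [0.6076 0.2474 0.095 ]
64 290 344 [0.6087 0.2441 0.095 ]
68 290 344 [0.6098 0.2409 0.095 ]
72 290 344 [0.611  0.2377 0.095 ]
76 290 344 [0.6121 0.2344 0.095 ]
80 290 344 [0.6132 0.2311 0.095 ]
84 290 344 [0.6144 0.2278 0.095 ]
88 290 344 [0.6155 0.2244 0.095 ]
92 290 344 [0.6167 0.221  0.095 ]
96 290 344 [0.6179 0.2176 0.095 ]
100 302 330 [0.6182 0.2139 0.095 ]
104 302 330 [0.6194 0.2104 0.095 ]
108 302 329 [0.6201 0.2068 0.095 ]
112 303 329 [0.6218 0.2035 0.095 ]
116 303 329 [0.623  0.1999 0.095 ]
120 303 328 [0.6237 0.1962 0.095 ]
124 304 328 [0.6254 0.1928 0.095 ]
128 304 328 [0.6267 0.1892 0.095 ]
132 304 328 [0.628  0.1855 0.095 ]
136 305 327 [0.6292 0.1818 0.095 ]
140 305 327 [0.6305 0.1781 0.095 ]
144 305 327 [0.6318 0.1744 0.095 ]
156 306 326 [0.6357 0.1631 0.095 ]
160 307 326 [0.6375 0.1594 0.095 ]
164 307 325 [0.6384 0.1553 0.095 ]
168 307 325 [0.6397 0.1514 0.095 ]
172 308 325 [0.6416 0.1476 0.095 ]
176 308 324 [0.6424 0.1435 0.095 ]
180 309 323 [0.6438 0.1395 0.095 ]
184 309 323 [0.6452 0.1354 0.095 ]
216 309 324 [0.6573 0.1021 0.095 ]
218 309 324 [0.6581 0.0999 0.095 ]
220 309 323 [0.6583 0.0975 0.095 ]
221 310 323 [0.6592 0.0966 0.095 ]
222 311 322 [0.6596 0.0955 0.095 ]
223 312 321 [0.6599 0.0944 0.095 ]
224 315 317 [0.6598 0.0931 0.095 ]
225 none
[ 0.3272 -0.9449  0.6345  0.1668] -1.2374367
```

View pics/c1.png

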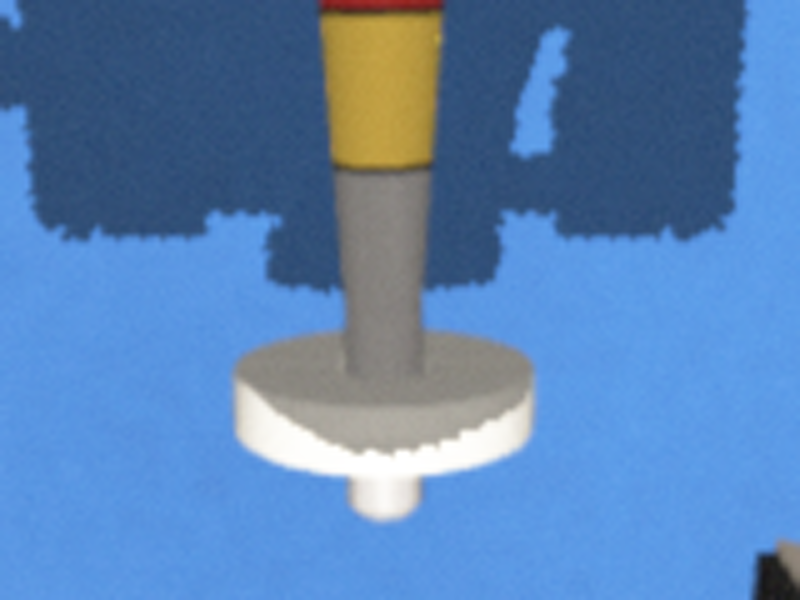

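The crop confirms the silver ring on the mandrel's nose, with its top edge spanning 18–33 mm from the tip. I'll lower the half-open fingers behind it, straddling the mandrel, so they push its face on both sides.

Emit:
carry_out:
  commands:
    - [[-0.0456, 0.0022, 0], -0.003, 0.44]
    - [[0, 0, 0], 0, 0.44]
    - [[0, 0, 0.05], 0, 0.44]
    - [[0, 0, 0.05], 0, 0.44]
    - [[0, 0, 0.03], 0, 0.44]
    - [[0, 0, 0.02], 0, 0.44]
    - [[0, 0, 0], 0, 0.44]
    - [[0.012, 0, 0], 0, 0.44]
    - [[0.004, 0, 0], 0, 0.44]
    - [[0, 0, 0], 0, 0.44]

```text
time: 4.95
tool_pos: [0.6566, 0.1037, 0.0948]
tool_rot: [3.14, 0.0, 1.904]
contact_force: [0.5, -0.2, 0.3]
opening: 0.0405
grip_force: 0.0
```

```bash
python3 - <<'E'
from h import *
s,p,T=wrist();save(p,'pics/w2.png');print(s['tool_pos'],s['tool_rot'],s['contact_force'],s['torque'])
E
```

```text
[0.65663666 0.10367413 0.09482363] [3.13995006e+00 3.56783020e-04 1.90382560e+00] [ 0.4644652  -0.21386934  0.34815958] [-0.00252806  0.04430707  0.00067942]
```

View pics/w2.png

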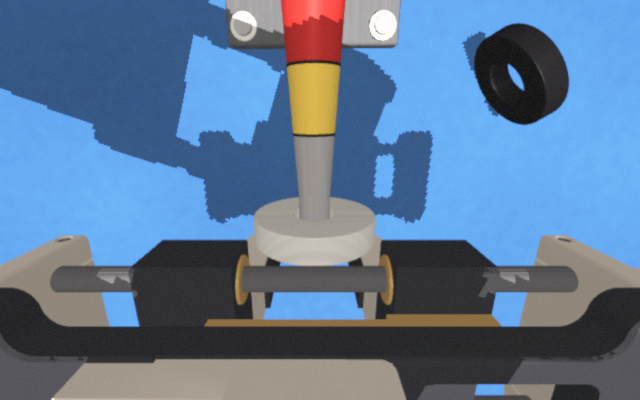

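The fingers stand symmetrically behind the ring, which is centred at (315,228), with the mandrel between them. I'll start pushing.

Emit:
carry_out:
  commands:
    - [[0.006, 0, 0], 0, 0.44]
    - [[0.006, 0, 0], 0, 0.44]
    - [[0.006, 0, 0], 0, 0.44]
    - [[0.006, 0, 0], 0, 0.44]
    - [[0.006, 0, 0], 0, 0.44]
    - [[0.006, 0, 0], 0, 0.44]
    - [[0.006, 0, 0], 0, 0.44]
    - [[0.004, 0, 0], 0, 0.44]
    - [[0, 0, 0], 0, 0.44]

```text
time: 6.12
tool_pos: [0.6412, 0.1469, 0.0936]
tool_rot: [-3.141, -0.0, 1.903]
contact_force: [0.1, -1.2, 0.1]
opening: 0.0404
grip_force: 0.0
```

Emit:
carry_out:
  commands:
    - [[0.002, 0, 0], 0, 0.44]
    - [[0.002, 0, 0], 0, 0.44]
    - [[0, 0, 0], 0, 0.44]

```text
time: 6.5
tool_pos: [0.6401, 0.1502, 0.0937]
tool_rot: [3.142, -0.0, 1.903]
contact_force: [0.1, -0.6, 0.5]
opening: 0.0405
grip_force: 0.3
```

Emit:
carry_out:
  commands:
    - [[0.0015, 0, 0], 0, 0.44]
    - [[0.0015, 0, 0], 0, 0.44]
    - [[0.001, 0, 0], 0, 0.44]
    - [[0, 0, 0], 0, 0.44]

```text
time: 7.0
tool_pos: [0.6389, 0.154, 0.0938]
tool_rot: [3.141, 0.0, 1.903]
contact_force: [0.6, -2.1, 1.2]
opening: 0.0406
grip_force: 1.0
```

Emit:
carry_out:
  commands:
    - [[0.001, 0, 0], 0, 0.44]
    - [[0.001, 0, 0], 0, 0.44]
    - [[0, 0, 0], 0, 0.44]

```text
time: 7.38
tool_pos: [0.6384, 0.1558, 0.0939]
tool_rot: [3.141, 0.0, 1.903]
contact_force: [0.7, -3.3, 2.2]
opening: 0.0401
grip_force: 1.7
```

Emit:
carry_out:
  commands:
    - [[0.001, 0, 0], 0, 0.44]
    - [[0.001, 0, 0], 0, 0.44]
    - [[0, 0, 0], 0, 0.44]

```text
time: 7.75
tool_pos: [0.638, 0.157, 0.0942]
tool_rot: [3.141, 0.001, 1.903]
contact_force: [1.7, -5.9, 3.6]
opening: 0.0408
grip_force: 3.1
```

Emit:
carry_out:
  commands:
    - [[0.001, 0, -0.001], 0, 0.44]
    - [[0.0005, 0, 0], 0, 0.44]
    - [[0, 0, 0], 0, 0.44]

```text
time: 8.12
tool_pos: [0.6377, 0.1576, 0.0943]
tool_rot: [3.141, 0.002, 1.902]
contact_force: [4.2, -8.7, -0.5]
opening: 0.0404
grip_force: 4.6
```

```bash
python3 - <<'E'
from h import *
s,p,T=wrist();save(p,'pics/w3.png');print(s['tool_pos'],s['tool_rot'],s['contact_force'],s['torque'])
E
```

```text
[0.63773075 0.15758216 0.09431571] [3.14129397e+00 2.37921388e-03 1.90239737e+00] [ 4.18505417 -8.70409001 -0.4942429 ] [-1.40759071 -0.66762744 -0.01953469]
```

View pics/w3.png

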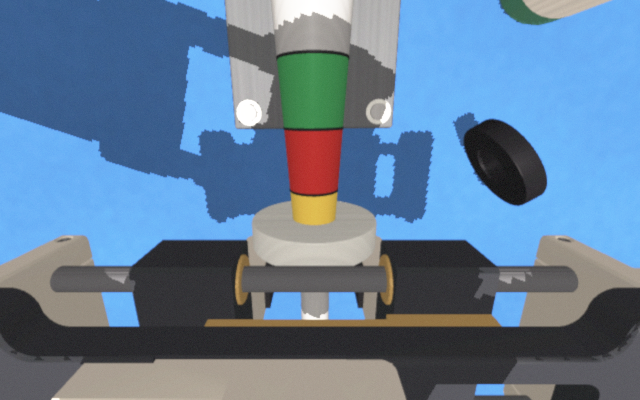

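The ring's post-side face rests in the middle of the yellow band: yellow shows only over rows 193–222, about half the band, and the ring has stopped at about 9.7 N. I'll let go, back off and check that it stays.

Emit:
carry_out:
  commands:
    - [[-0.01, 0, 0], 0, 0.44]
    - [[-0.02, 0, 0], 0, 0.44]
    - [[0, 0, 0], 0, 1]
    - [[0, 0, 0], 0, 1]
    - [[0, 0, 0], 0, 1]
    - [[0, 0, 0], 0, 1]

```text
time: 8.93
tool_pos: [0.6467, 0.1312, 0.0948]
tool_rot: [3.142, -0.0, 1.903]
contact_force: [1.0, 0.5, -0.2]
opening: 0.0758
grip_force: 0.0
```

```bash
python3 - <<'E'
from h import *
np.set_printoptions(precision=4,suppress=True)
s,p,T=wrist();save(p,'pics/w4.png');print(s['tool_pos'],s['tool_rot'],s['contact_force'],s['opening'])
c=np.array([.6592,.0955])+.083*np.array([-.3272,.9449]);d=c-np.array(s['tool_pos'][:2]);y=s['tool_rot'][2]
print('fwd',d@[np.cos(y),np.sin(y)],'lat',d@[np.sin(y),-np.cos(y)])
q=robot.read_camera('top');print([(np.round(r['at']),r['p'],onz(q,r['at'],.003)) for r in robot.find_in(q,'bin_yellow')[:2]])
H=cv2.cvtColor(np.asarray(q['pixels']),cv2.COLOR_RGB2HSV)
m=cv2.inRange(H,(22,150,100),(35,255,255));n,l,st,ce=cv2.connectedComponentsWithStats(m);i=1+np.argmax(st[1:,4])
b=cv2.boxPoints(cv2.minAreaRect(np.argwhere(l==i)[:,::-1].astype(np.float32)));print(ce[i]);[print(onz(q,k,.041)) for k in b]
E
```

```text
[0.6467 0.1312 0.0948] [ 3.1415 -0.0002  1.9033] [ 1.0356  0.5049 -0.2033] 0.07576330038391024
fwd 0.045125431538362425 lat 0.0001169994001151587
[(array([386., 214.]), 0.74, array([ 0.5906, -0.143 ,  0.003 ]))]
[384.3493 216.0827]
[ 0.5689 -0.0571  0.041 ]
[ 0.6621 -0.1145  0.041 ]
[ 0.6038 -0.2095  0.041 ]
[ 0.5113 -0.1516  0.041 ]
```

View pics/w4.png

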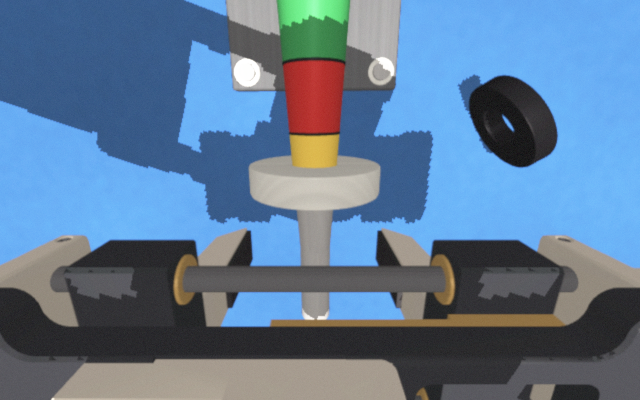

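The ring stays wedged and square with its face at (315,165), mid-yellow, and the fingers are clear. Its size is yellow, 22 mm. Next I'll grip it across its diameter.

Emit:
carry_out:
  commands:
    - [[0, 0, 0], 0, 1]
    - [[0, 0, 0], 0, 1]
    - [[0, 0, 0], 0, 1]
    - [[0.02, 0, 0], 0, 1]
    - [[0.02, 0, 0], 0, 1]
    - [[0.005, 0, 0], 0, 1]
    - [[0, 0, 0], 0, 0.5]
    - [[0, 0, 0], 0, 0.5]
    - [[0, 0, 0], 0, 0.5]
    - [[0, 0, 0], 0, 0.5]
    - [[0, 0, 0], 0, 0.5]
    - [[0, 0, 0], 0, 0.5]
    - [[0, 0, 0], 0, 0.5]
  newtons: 40

```text
time: 10.7
tool_pos: [0.6325, 0.1729, 0.0948]
tool_rot: [3.141, 0.001, 1.903]
contact_force: [2.9, -3.1, -0.9]
opening: 0.063
grip_force: 40.0
```

Emit:
carry_out:
  commands:
    - [[-0.002, 0, 0], 0, 0.5]
    - [[-0.002, 0, 0], 0, 0.5]
    - [[-0.003, 0, 0], 0, 0.5]
    - [[0, 0, 0], 0, 0.5]

```text
time: 11.2
tool_pos: [0.6344, 0.1664, 0.0947]
tool_rot: [-3.141, 0.0, 1.903]
contact_force: [1.1, 0.7, -1.9]
opening: 0.0633
grip_force: 40.0
```

It came free. I'll draw it off the nose.

Emit:
carry_out:
  commands:
    - [[-0.01, 0, 0], 0, 0.5]
    - [[-0.012, 0, 0], 0, 0.5]
    - [[-0.012, 0, 0], 0, 0.5]
    - [[-0.012, 0, 0], 0, 0.5]
    - [[-0.012, 0, 0], 0, 0.5]
    - [[-0.012, 0, 0], 0, 0.5]
    - [[-0.012, 0, 0], 0, 0.5]
    - [[-0.012, 0, 0], 0, 0.5]
    - [[-0.012, 0, 0], 0, 0.5]
    - [[-0.012, 0, 0], 0, 0.5]
    - [[-0.012, 0, 0], 0, 0.5]
    - [[0, 0, 0], 0, 0.5]

```text
time: 12.7
tool_pos: [0.6771, 0.0427, 0.0947]
tool_rot: [3.141, 0.0, 1.902]
contact_force: [-0.6, 0.2, -0.7]
opening: 0.063
grip_force: 40.0
```

```bash
python3 - <<'E'
from h import *
np.set_printoptions(precision=4,suppress=True)
s=robot.observe();t=np.array(s['tool_pos']);y=s['tool_rot'][2]-.07;d=np.array([.587,-.132])-t[:2]
print(s['time'],t,s['qpos'],s['opening'],s['contact_force'])
print('after +0.07 turn: dx',d@[np.cos(y),np.sin(y)],'dy',d@[np.sin(y),-np.cos(y)])
p=robot.read_camera('scene');save(p,'pics/s2.png')
c=np.array(proj(p,t)).astype(int);print(c);I=np.asarray(p['pixels'])[max(c[1]-75,0):c[1]+75,c[0]-100:c[0]+100]
cv2.imwrite('pics/s2c.png',cv2.resize(cv2.cvtColor(I,cv2.COLOR_RGB2BGR),None,fx=4,fy=4))
E
```

```text
12.7 [0.6771 0.0427 0.0947] [-0.0498  0.7527  1.2362 -0.      1.1526 -0.3806] 0.0629770287557949 [-0.5745  0.1786 -0.6741]
after +0.07 turn: dx -0.145588219900422 dy -0.13208758822224917
[337 202]
```

View pics/s2c.png

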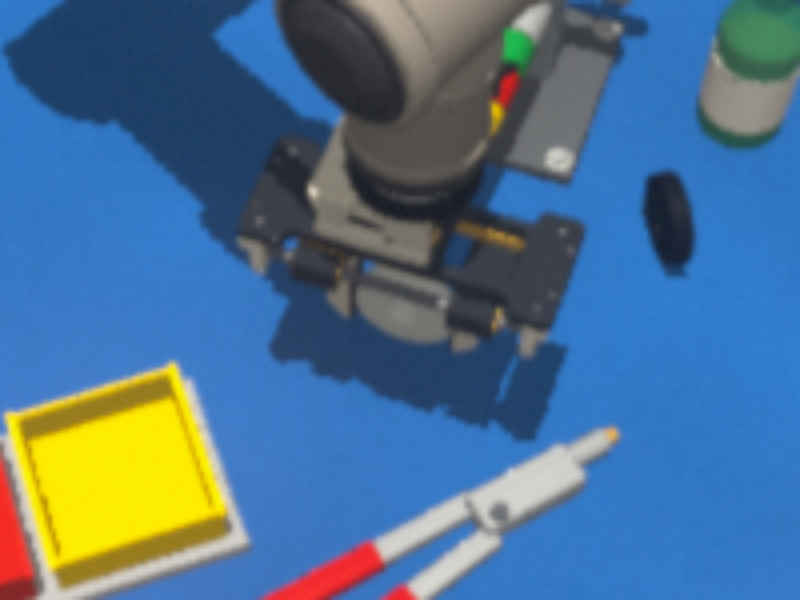

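The ring is held off the nose, and the yellow bin is at lower left in the crop. I'll carry it over the bin, with the finger line on the bin's diagonal.

Emit:
carry_out:
  commands:
    - [[0, 0, -0.03], 0.07, 0.5]
    - [[-0.0364, -0.033, 0], 0, 0.5]
    - [[-0.0364, -0.033, 0], 0, 0.5]
    - [[-0.0364, -0.033, 0], 0, 0.5]
    - [[-0.0364, -0.033, 0], 0, 0.5]
    - [[0, 0, 0], 0, 0.5]
    - [[0, 0, 0], 0, 0.5]

```text
time: 13.62
tool_pos: [0.5873, -0.1304, 0.1249]
tool_rot: [3.141, -0.0, 1.833]
contact_force: [-0.3, -0.2, -0.9]
opening: 0.0636
grip_force: 40.0
```

```bash
python3 - <<'E'
from h import *
s,p,T=wrist();save(p,'pics/w5.png');print(s['tool_pos'],s['tool_rot'],s['opening'])
E
```

```text
[ 0.58729043 -0.13043306  0.12492489] [ 3.14090671e+00 -3.14801352e-04  1.83261986e+00] 0.06357744960308276
```

View pics/w5.png

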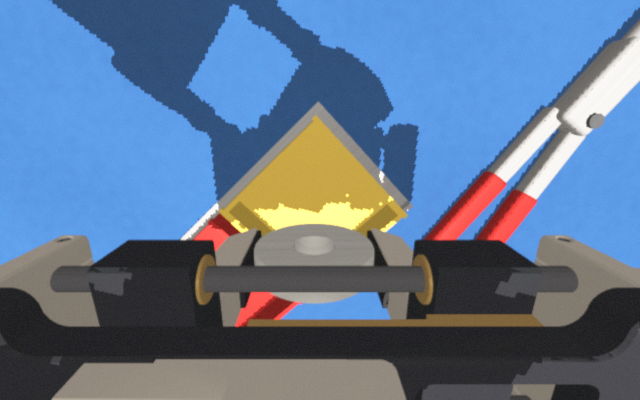

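The ring is centred over the yellow bin, with the fingers along its diagonal. I'll lower it to just above the floor.

Emit:
carry_out:
  commands:
    - [[0, 0, 0.03], 0, 0.5]
    - [[0, 0, 0.03], 0, 0.5]
    - [[0, 0, 0.015], 0, 0.5]
    - [[0, 0, 0.007], 0, 0.5]
    - [[0, 0, 0], 0, 0.5]

```text
time: 14.3
tool_pos: [0.5874, -0.1307, 0.0429]
tool_rot: [3.141, 0.0, 1.833]
contact_force: [-0.8, 0.3, -0.6]
opening: 0.0631
grip_force: 40.0
```

Emit:
carry_out:
  commands:
    - [[0, 0, 0.002], 0, 0.5]
    - [[0, 0, 0], 0, 0.5]

```text
time: 14.55
tool_pos: [0.5873, -0.1311, 0.0413]
tool_rot: [3.141, 0.001, 1.833]
contact_force: [0.1, 0.3, -0.2]
opening: 0.0631
grip_force: 40.0
```

Emit:
carry_out:
  commands:
    - [[0, 0, 0.001], 0, 0.76]
    - [[0, 0, 0], 0, 0.76]
    - [[0, 0, 0], 0, 0.76]
    - [[0, 0, 0], 0, 0.76]
    - [[0, 0, -0.02], 0, 0.76]
    - [[0, 0, -0.04], 0, 0.76]
    - [[0, 0, -0.06], 0, 0.76]
    - [[0, 0, -0.06], 0, 0.76]
    - [[-0.05, 0, 0], 0, 0.76]
    - [[-0.05, 0, 0], 0, 0.76]
    - [[-0.05, 0, 0], 0, 0.76]
    - [[0, 0, 0], 0, 0.76]
    - [[0, 0, 0], 0, 0.76]

```text
time: 16.18
tool_pos: [0.6256, -0.2754, 0.2192]
tool_rot: [-3.141, -0.001, 1.833]
contact_force: [-0.2, 1.2, 0.4]
opening: 0.07
grip_force: 0.0
```

```bash
python3 - <<'E'
from h import *
s=robot.observe();print(s['time'],s['tool_pos'])
a=robot.read_camera('top');b=robot.read_camera('scene')
A=np.asarray(a['pixels'])[110:310,130:530];B=np.asarray(b['pixels'])[80:280,100:500]
cv2.imwrite('pics/f.png',cv2.resize(cv2.cvtColor(np.vstack([A,B]),cv2.COLOR_RGB2BGR),(600,600)))
E
```

```text
16.175 [ 0.62556797 -0.27542071  0.21923815]
```

View pics/f.png

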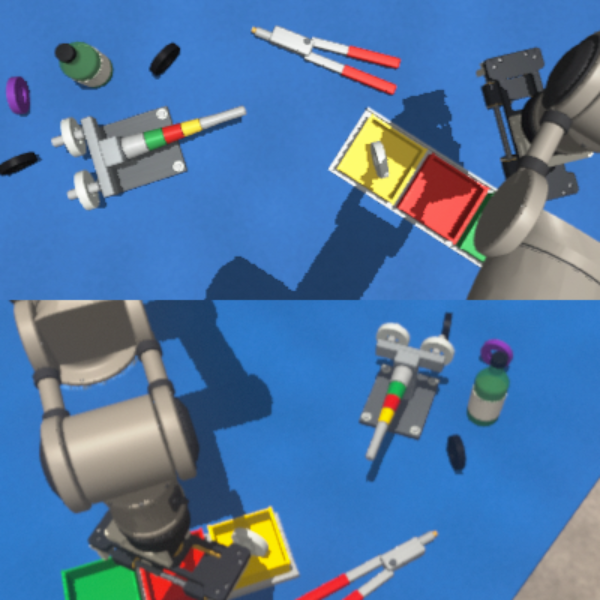

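The ring stands in the yellow bin at (377,160) in the upper panel, and the peg rings, bottle and riveter are unmoved. I'll check that it is at rest, then hand in.

Emit:
carry_out:
  commands:
    - [[0, 0, 0], 0, 0.76]
    - [[0, 0, 0], 0, 0.76]
    - [[0, 0, 0], 0, 0.76]
    - [[0, 0, 0], 0, 0.76]
    - [[0, 0, 0], 0, 0.76]
    - [[0, 0, 0], 0, 0.76]
    - [[0, 0, 0], 0, 0.76]
    - [[0, 0, 0], 0, 0.76]

```text
time: 17.27
tool_pos: [0.6258, -0.2759, 0.2197]
tool_rot: [3.142, -0.0, 1.833]
contact_force: [0.0, -0.9, -0.1]
opening: 0.0695
grip_force: 0.0
```

```bash
python3 - <<'E'
from h import *
def m():
    I=np.asarray(robot.read_camera('top')['pixels'])[185:250,350:412];H=cv2.cvtColor(I,cv2.COLOR_RGB2HSV)
    k=np.argwhere((H[10:52,10:52,1]<70)); return k.mean(0),len(k)
print(m());print(m())
for _ in range(6): r=m()
print(r); print(robot.hand_in())
E
```

```text
(array([19.30726257, 17.69553073]), 358)
(array([19.27170868, 17.74229692]), 357)
(array([19.27170868, 17.74229692]), 357)
the job is handed in; nothing more can be done
None
```

The ring wedged mid-yellow on the gauge (22 mm bore) and stayed when let go; it now rests in the yellow bin, the peg rings, bottle and riveter were left alone, and the job was handed in at about 18 s.

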